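# Sort left- and right-hand brackets into their trays

## Task

Two loose L-shaped metal brackets, a left-hand one and its mirror image, lie on the bench in front of the two yellow trays that have a sample bracket bolted on behind. Put each loose bracket into the tray whose sample is of the same hand, lying flat on the tray's floor with its rib up. The T-shaped bracket is not part of the job.

Things in the scene. Friction and masses are not known exactly. Their poses are not given: they have to be found in the camera images.
- bracket_left: loose metal bracket, 0.2 kg: L-shaped foot plate 6 mm thick, long arm 80 x 24 mm, short arm 24 wide, square off one end, its tip 42 from the long arm's centre line. On that line a rib to grip: 10 thick, 50 long, top 42 above the underside. Starts rib up, any yaw. Origin: underside, below the rib's middle; x along the rib to the short arm's end, z up. Short arm to +y: left-hand.
- bracket_right: loose metal bracket, 0.2 kg: L-shaped foot plate 6 mm thick, long arm 80 x 24 mm, short arm 24 wide, square off one end, its tip 42 from the long arm's centre line. On that line a rib to grip: 10 thick, 50 long, top 42 above the underside. Starts rib up, any yaw. Origin: underside, below the rib's middle; x along the rib to the short arm's end, z up. Short arm to -y: right-hand.
- tray_left: fixed yellow tray, outside 120 (x) x 160 (y) x 40 mm high, walls and floor 5 mm. Origin: underside, centre of the compartment; x away from the robot (within 10 deg), z up. Beyond its +x wall a 96 mm tongue carries a bolted-down sample bracket, top 47 above the bench. Sample's long arm along x, its short arm at the far end towards +y: left-hand. The trays may swap sides.
- tray_right: fixed yellow tray, outside 120 (x) x 160 (y) x 40 mm high, walls and floor 5 mm. Origin: underside, centre of the compartment; x away from the robot (within 10 deg), z up. Beyond its +x wall a 96 mm tongue carries a bolted-down sample bracket, top 47 above the bench. Sample's long arm along x, its short arm at the far end towards -y: right-hand. The trays may swap sides.
Mind the look-alikes: they are no part of the job. What is shaped like the bracket_right but black, blue or pink is not meant.

How it is judged:
At the end, for the whole second after the job is handed in: Each bracket is in the tray with the sample of its own hand: origin within 55 mm (tray x) and 75 mm (tray y) of the tray's centre and less than 14 mm above the tray's underside, rib up and level within 10 degrees, at rest (under 20 mm/s) (x of bracket_left in the frame of tray_left between -0.055 and 0.055 m and y of bracket_left in the frame of tray_left between -0.075 and 0.075 m and z of bracket_left in the frame of tray_left between 0 and 0.014 m and angle between each of bracket_left, bracket_right's own z axis and vertical below 0.175 rad and linear speed of each of bracket_left, bracket_right below 0.02 m/s and x of bracket_right in the frame of tray_right between -0.055 and 0.055 m and y of bracket_right in the frame of tray_right between -0.075 and 0.075 m and z of bracket_right in the frame of tray_right between 0 and 0.014 m); the robot touches nothing.
It also fails if it takes over 58 s, if anything falls off the work surface, if the arm or the gripper's body presses on something with over 40 N, if the wrist force passes 120 N, or if a joint passes its speed limit or range.

## Robot

A 6-joint arm with a two-finger parallel gripper is mounted at the origin on the work surface. World frame = base frame: x ahead of the robot, y to its left, z up, the work surface at z = 0. Lengths are in m, angles in rad, forces in N, time in s.
With the tool pointing down it reaches from about 0.25 to 0.775 m from the base axis. Payload 4 kg.
Tool frame: the origin (TCP) lies at the centre of the arm's flange, where the gripper is bolted on; the fingertips stand 199 mm ahead of it and the grasp point (between the pads) lies 180 mm ahead of it (robot.tcp_to_tips is the z of the fingertips in the tool frame, in m); z points along the fingers, y is the line along which they close (so a half turn about z gives the same grasp; the last joint's range is limited). The gripper opens to 94 mm and grips with 3 to 60 N. Pads are 16 mm wide; open, the fingers measure 119 mm over their backs; the gripper's body (75 mm by 177 mm) begins 78 mm behind the grasp point.
Start: joints at [1.231, 0.087, 1.371, -0, 1.684, -0.103], TCP at [0.129, 0.535, 0.405] pointing down, gripper open.
Joint ranges: [-3.1, 3.1], [-0.76, 2.03], [0.27, 2.55], [-1.08, 4.22], [0.17, 2.65], [-2.57, 2.57]. Speed limits (rad/s): [2.79, 2.79, 3.14, 3.14, 3.14, 3.14].

## Interface

Orientations are given as [roll, pitch, yaw] about the fixed x, y, z axes, in that order (R = Rz(yaw) Ry(pitch) Rx(roll)).
In Python, from bench import robot gives the robot as it stands.
- The arm moves only by the tool play_rows, never from a script. Its arguments are lists of equal length, an entry for each row: "translation": the shift along the tool's x, y, z scaled (see below), a list of three; "twist": the turn, a rotation vector about the tool's x, y, z scaled (see below), a list of three; "gripper": the opening, from -1 (shut) to 1 (fully open). A call has 1 to 8 rows; each row shifts and turns the commanded pose from where the row before left it, along the tool's axes as they then stand; what a row does not reach is not made up. The controller multiplies each number of a shift by 0.04 m and each number of a turn by 0.1 rad. A row lasts 1/10 s, in which the tool goes at most 50 mm and 8.59 degrees, less where a joint would pass 70% of its speed; a pose out of reach is approached as far as the arm can. A call with a number of a shift or a turn outside -1 to 1 is refused whole. A call with a gripper value outside its range is refused whole. The fingers move at their own pace and stop on an object; the grip force is fixed at half the most. Time passes only in rows, so rows that do not move let the fingers close. It gives the time, the measured TCP pose, the force, the opening and the grip force at its end, in the units of the state.
- robot.get_obs(): the state, without advancing time (a new reading comes with each control period).
- robot.snapshot(name): name is "scene" or "top" or "wrist"; returns the picture (400x640x3 uint8, red, green, blue); there is no depth.
- robot.camera_model(name): a dict with "camera_matrix" (3x3 intrinsics, pixels), "rvec" (rotation vector, rad) and "tvec" (3), from world to camera coordinates, as OpenCV has them. Camera axes: x right, y down, z forward; pixel columns grow to the right and rows downward; lengths in m; the calibration is good to about 2 mm. A picture is of the moment at which its call begins: read the wrist's pose just before it. camera_model takes no time and is no camera call; for the wrist camera it gives the pose at the moment of the call.
- robot.close_job(): hands the job in; it is judged then, once.
Trained networks look in the newest picture that a camera, given by its name, has taken for a name from the list of things; names that differ only in an ending like _2 or _b are one class to them, and where a whole thing is asked for, a point or a joint stands for the part that bears it (a point fixed in the world has none). Each returns a list of dicts, best first, with "score" (0 to 1); they miss things now and then, are a little off and sometimes report something else, mostly with a low value. They report only what shows in the picture. A call takes as long as a camera call. They do not tell look-alikes from the thing itself.
- robot.recognise(name, camera): "centre" ([x, y, z] in m, in world coordinates, good to about 4 mm: the middle of the surface that is visible of it).
- robot.spot_point(name, camera): "centre" ([x, y, z] in m, in world coordinates, good to about 4 mm: a listed point, or the origin of a listed thing).
The state is a dict: "time": time; "joint_positions": joint angles; "qvel": joint speeds; "joint_torque": joint torques, N m; "tool_pos": TCP position; "ee_rot": TCP orientation; "wrist_force": force on the tool from outside, world axes, zero at the start; "wrist_torque": the same for the moment, N m; "width": finger opening in m; "finger_force": force on a finger pad.
Only numpy, scipy, OpenCV 4.12 (cv2) and the standard library are available. Lean on these libraries where they do the work, as an engineer would, in place of code of your own. Each camera call takes 0.05 s, during which the arm holds its last target. There are 200 camera calls.

## Working session

There is one attempt and no reset: what is moved stays moved. The work goes in short steps, Python scripts to look and compute and a tool call to move; the robot and the scene stay as the last step left them, time stands still between calls to the robot, and variables do not carry over. Pictures are saved under pics/ and viewed, at most 10 in all, crops included, and the job is handed in when it is done.

Besides the shell and the picture viewer there is one more tool, called after "Call:" as name(argument=value, ...) on one line, values as JSON. play_rows: Moves the arm, as the interface text tells. Its arguments: {"type":"object","properties":{"translation":{"type":"array","items":{"type":"array","items":{"type":"number","minimum":-1,"maximum":1}}},"twist":{"type":"array","items":{"type":"array","items":{"type":"number","minimum":-1,"maximum":1}}},"gripper":{"type":"array","items":{"type":"number"}}},"required":["translation","twist","gripper"]}

```bash
mkdir -p pics
python3 - <<'E'
from bench import robot
import cv2
for c in ["top","scene"]:
    im=robot.snapshot(c); cv2.imwrite(f"pics/{c}0.png",im[:,:,::-1])
    for n in ["bracket_left","bracket_right","tray_left","tray_right"]:
        print(c,n,[([round(float(v),3) for v in d["centre"]],round(d["score"],2)) for d in robot.spot_point(n,c)])
o=robot.get_obs();print(o["time"],o["tool_pos"],o["ee_rot"])
E
```

```text
top bracket_left [([0.459, 0.219, -0.001], 0.86)]
top bracket_right [([0.456, -0.089, 0.002], 0.88), ([0.453, -0.224, 0.001], 0.87), ([0.444, 0.038, 0.002], 0.68), ([0.461, 0.223, -0.0], 0.27), ([0.657, 0.265, 0.0], 0.17)]
top tray_left [([0.649, -0.172, 0.003], 0.87)]
top tray_right [([0.654, 0.265, -0.002], 0.98)]
scene bracket_left [([0.454, 0.221, 0.001], 0.88)]
scene bracket_right [([0.44, 0.043, 0.003], 0.98), ([0.46, -0.085, -0.001], 0.83), ([0.328, -0.096, -0.001], 0.83), ([0.459, -0.223, 0.002], 0.79)]
scene tray_left [([0.648, -0.177, 0.003], 0.89)]
scene tray_right [([0.654, 0.262, 0.004], 0.77)]
0.5 [0.12902322 0.53464059 0.40465789] [ 3.14157939e+00 -1.92896720e-05  2.90481170e+00]
```

View pics/top0.png

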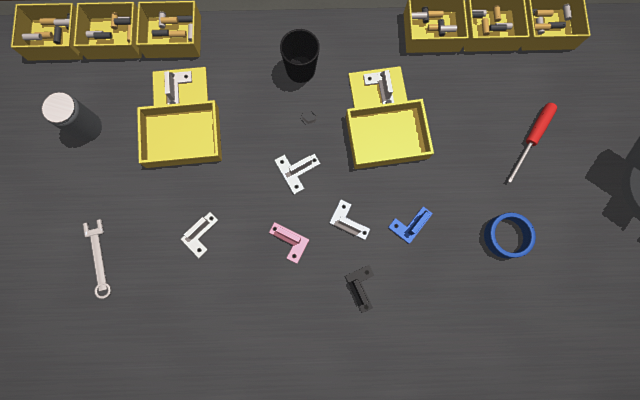

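View pics/scene0.png

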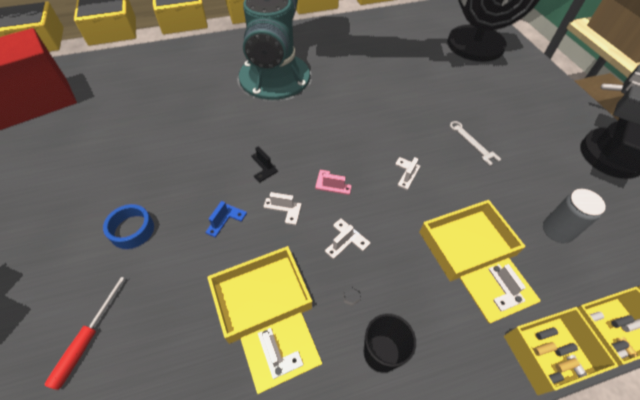

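The top picture has two white brackets, at (200,235) and (350,220). Pink (289,242), blue (411,225) and black (359,288) are look-alikes, and white (297,172) is the T-shaped one. The left-image tray (178,135) has a sample whose short arm points to -y, so it is tray_right; the right-image tray (388,135) is tray_left. I'll enlarge both white brackets to check which hand each one is.

```bash
cat > h.py <<'E'
import numpy as np, cv2
from bench import robot
def world(cam,px,z,m=None):
    m=m or robot.camera_model(cam); R,_=cv2.Rodrigues(np.array(m["rvec"],float)); t=np.array(m["tvec"],float).ravel()
    u=cv2.undistortPoints(np.array(px,float).reshape(-1,1,2),np.array(m["camera_matrix"],float),None).reshape(-1,2)
    d=np.c_[u,np.ones(len(u))]@R; c=-R.T@t
    return c+d*((z-c[2])/d[:,2])[:,None]
E
python3 - <<'E'
import cv2,numpy as np
im=cv2.imread("pics/top0.png")
f=lambda x,y:cv2.resize(im[y:y+70,x:x+70],(390,390),interpolation=cv2.INTER_CUBIC)
cv2.imwrite("pics/crop1.png",np.hstack([f(165,200),f(315,185)]))
E
```

```text
(no output)
```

View pics/crop1.png

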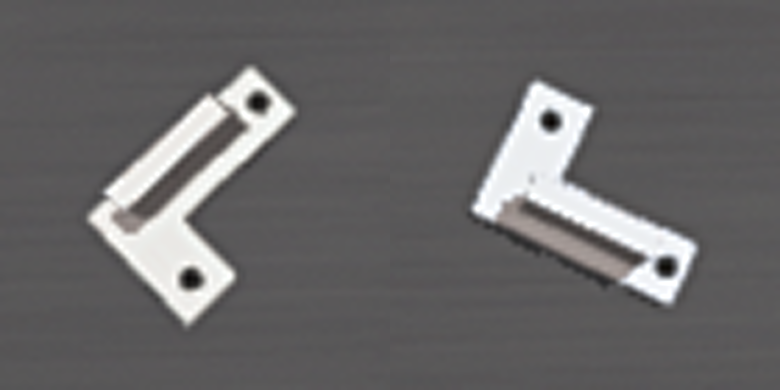

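White (200,235) has its short arm to +y, so it is bracket_left, going to tray_left at (0.648,-0.175). White (350,220) has its short arm to -y, so it is bracket_right, going to tray_right at (0.654,0.264). The crop confirms both; next I fit their poses from the corners and plan the approach.

```bash
cat >> h.py <<'E'
def fit(W,T):
    W=W[:,:2];a=W-W.mean(0);b=T-T.mean(0)
    th=np.arctan2((b[:,0]*a[:,1]-b[:,1]*a[:,0]).sum(),(a*b).sum())
    R=np.array([[np.cos(th),-np.sin(th)],[np.sin(th),np.cos(th)]])
    o=W.mean(0)-R@T.mean(0); return o,th,np.abs(W-(o+T@R.T)).max()
TL=np.array([(40,-12),(-40,-12),(-40,12),(40,42),(16,42),(16,12)])/1000.
def plan(wps,start=None):
    "rows for waypoints (x,y,z,yaw), straight lines, rounded"
    if start is None:
        o=robot.get_obs(); p=np.array(o["tool_pos"]); y=o["ee_rot"][2]
    else: p=np.array(start[:3]); y=start[3]
    for w in wps:
        q=np.array(w[:3]); dy=(w[3]-y+np.pi/2)%np.pi-np.pi/2
        n=max(1,int(np.ceil(max(np.linalg.norm(q-p)/.038,abs(dy)/.095))))
        T=[];p0=p;
        for i in range(n):
            d=p0+(q-p0)*(i+1)/n-p; c,s=np.cos(y),np.sin(y)
            t=np.round(np.array([c*d[0]+s*d[1],s*d[0]-c*d[1],-d[2]])/.04,2)
            r=round(-dy/n/.1,2); T.append(t.tolist()); t=t*.04
            p=p+np.array([c*t[0]+s*t[1],s*t[0]-c*t[1],-t[2]]); y-=r*.1
        print(n,"twist z",r,"->",p.round(3),round(y,3)); print(T)
E
python3 - <<'E'
from h import *
PL=np.array([(88,215),(250,67),(297,108),(185,325),(237,275),(183,222)])/390*70+[165,200]-.5
PR=(np.array([(470,212),(672,305),(697,245),(535,80),(593,108),(565,182)])-[390,0])/390*70+[315,185]-.5
l=fit(world("top",PL,.006),TL); r=fit(world("top",PR,.006),TL*[1,-1])
print(l,r)
plan([(l[0][0],l[0][1],.32,l[1])])
E
```

```text
(array([0.46085764, 0.22010885]), np.float64(2.321268525195727), np.float64(0.0015219521918001244)) (array([ 0.45973136, -0.08875061]), np.float64(1.098924767764267), np.float64(0.0018246948578130584))
13 twist z 0.45 -> [0.461 0.22  0.32 ] 2.32
[[-0.76, -0.44, 0.16], [-0.78, -0.4, 0.17], [-0.8, -0.37, 0.16], [-0.82, -0.33, 0.16], [-0.82, -0.3, 0.16], [-0.85, -0.25, 0.17], [-0.85, -0.22, 0.16], [-0.86, -0.18, 0.16], [-0.87, -0.15, 0.17], [-0.87, -0.1, 0.16], [-0.88, -0.06, 0.16], [-0.87, -0.02, 0.16], [-0.88, 0.01, 0.17]]
```

Both fits have residuals under 2 mm and agree with the network's points. Moving above bracket_left.

Call:
play_rows(translation=[[-0.76,-0.44,0.16],[-0.78,-0.4,0.17],[-0.8,-0.37,0.16],[-0.82,-0.33,0.16],[-0.82,-0.3,0.16],[-0.85,-0.25,0.17],[-0.85,-0.22,0.16],[-0.86,-0.18,0.16]], twist=[[0,0,0.45],[0,0,0.45],[0,0,0.45],[0,0,0.45],[0,0,0.45],[0,0,0.45],[0,0,0.45],[0,0,0.45]], gripper=[1,1,1,1,1,1,1,1])

```text
time: 1.3
tool_pos: [0.3342, 0.34, 0.3527]
ee_rot: [3.141, 0.0, 2.543]
wrist_force: [1.1, 0.7, 0.4]
width: 0.0941
finger_force: 0.0
```

Call:
play_rows(translation=[[-0.87,-0.15,0.17],[-0.87,-0.1,0.16],[-0.88,-0.06,0.16],[-0.87,-0.02,0.16],[-0.88,0.01,0.17],[0,0,0],[0,0,0]], twist=[[0,0,0.45],[0,0,0.45],[0,0,0.45],[0,0,0.45],[0,0,0.45],[0,0,0],[0,0,0]], gripper=[1,1,1,1,1,1,1])

```text
time: 2.0
tool_pos: [0.4609, 0.2198, 0.3197]
ee_rot: [-3.141, -0.001, 2.318]
wrist_force: [0.2, -0.1, 0.8]
width: 0.094
finger_force: 0.0
```

Run:
```python
from h import *
o=robot.get_obs();print(o["time"],o["tool_pos"],o["ee_rot"],o["wrist_force"])
im=robot.snapshot("wrist"); cv2.imwrite("pics/w1.png",im[:,:,::-1])
m=robot.camera_model("wrist")
for n in ["bracket_left"]: print(robot.spot_point(n,"wrist"))
R,_=cv2.Rodrigues(np.array(m["rvec"],float))
# expected corners + rib top from estimate
p=lambda P:cv2.projectPoints(np.array(P,float),np.array(m["rvec"],float),np.array(m["tvec"],float),np.array(m["camera_matrix"],float),None)[0].reshape(-1,2).round(0).tolist()
th=2.321;c=np.array([[np.cos(th),-np.sin(th)],[np.sin(th),np.cos(th)]])
print(p(np.c_[[.461,.220]+TL@c.T,np.full(6,.006)])); print(p(np.c_[[.461,.220]+np.array([(.025,.005),(.025,-.005),(-.025,-.005),(-.025,.005)])@c.T,np.full(4,.042)]))
```

```text
2.0 [0.46094875 0.21977826 0.31966019] [-3.14112369e+00 -9.64323332e-04  2.31849834e+00] [ 0.22769262 -0.14416434  0.80243058]
[{'centre': [0.4578, 0.2158, -0.0004], 'score': 0.85}]
[[331.0, 154.0], [330.0, 240.0], [304.0, 240.0], [268.0, 154.0], [269.0, 181.0], [303.0, 181.0]]
[[310.0, 180.0], [323.0, 180.0], [323.0, 240.0], [311.0, 240.0]]
```

View pics/w1.png

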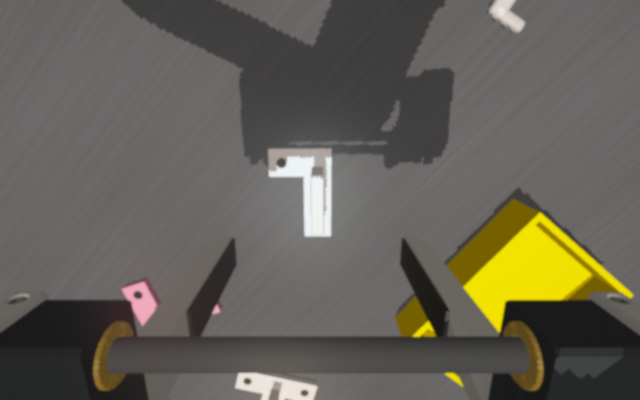

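The wrist view shows bracket_left with corners (268,149), (331,149), (331,236), (304,236). It sits about 4 px along the rib from the prediction and is well centred laterally. I'll shift 4 mm along x, descend, grip and lift.

Call:
play_rows(translation=[[0.1,0,0.7],[0,0,0.7],[0,0,0.7],[0,0,0.6],[0,0,0],[0,0,0],[0,0,0],[0,0,0]], twist=[[0,0,0],[0,0,0],[0,0,0],[0,0,0],[0,0,0],[0,0,0],[0,0,0],[0,0,0]], gripper=[1,1,1,1,1,-1,-1,-1])

```text
time: 2.9
tool_pos: [0.4586, 0.2236, 0.2139]
ee_rot: [3.138, 0.001, 2.32]
wrist_force: [0.4, 0.0, -0.5]
width: 0.0736
finger_force: 0.0
```

Call:
play_rows(translation=[[0,0,0],[0,0,0],[0,0,0],[0,0,0],[0,0,0]], twist=[[0,0,0],[0,0,0],[0,0,0],[0,0,0],[0,0,0]], gripper=[-1,-1,-1,-1,-1])

```text
time: 3.4
tool_pos: [0.458, 0.2231, 0.2118]
ee_rot: [-3.142, -0.0, 2.32]
wrist_force: [-0.3, -0.9, 0.1]
width: 0.0334
finger_force: 0.0
```

Run:
```python
from h import *
# tray yaw from front-wall rim top corners in top picture
for e in ([(139,166),(220,160)],[(347,166),(432,153)]):
    w=world("top",e,.04); d=w[0]-w[1]; print(w.round(3), np.arctan2(-d[0],d[1]))
o=robot.get_obs(); p=o["tool_pos"]; y=o["ee_rot"][2]
a=.13; n=np.pi/2+a
tx,ty=.648+.015*np.cos(a),-.175+.015*np.sin(a)
plan([(p[0],p[1],.32,y),(tx,ty,.32,n),(tx,ty,.218,n)])
```

```text
[[0.588 0.335 0.04 ]
 [0.596 0.172 0.04 ]] 0.051314714035243965
[[ 0.577 -0.085  0.04 ]
 [ 0.6   -0.26   0.04 ]] 0.13046168368389527
3 twist z -0.0 -> [0.458 0.223 0.32 ] 2.32
[[0.0, 0.0, -0.9], [0.0, 0.0, -0.9], [0.0, 0.0, -0.9]]
12 twist z 0.52 -> [ 0.663 -0.173  0.32 ] 1.696
[[-0.9, -0.25, -0.0], [-0.9, -0.2, -0.0], [-0.92, -0.16, -0.0], [-0.92, -0.1, -0.0], [-0.93, -0.06, -0.0], [-0.93, -0.01, -0.0], [-0.93, 0.03, -0.0], [-0.92, 0.09, -0.0], [-0.92, 0.13, -0.0], [-0.91, 0.18, -0.0], [-0.9, 0.23, -0.0], [-0.89, 0.28, -0.0]]
3 twist z -0.02 -> [ 0.663 -0.173  0.218] 1.702
[[0.0, -0.0, 0.85], [0.0, -0.0, 0.85], [0.0, -0.0, 0.85]]
```

Call:
play_rows(translation=[[0,0,0],[0,0,0],[0,0,0],[0,0,0],[0,0,0],[0,0,0]], twist=[[0,0,0],[0,0,0],[0,0,0],[0,0,0],[0,0,0],[0,0,0]], gripper=[-1,-1,-1,-1,-1,-1])

```text
time: 4.0
tool_pos: [0.4579, 0.223, 0.2118]
ee_rot: [-3.141, -0.0, 2.32]
wrist_force: [-0.0, -0.6, 0.2]
width: 0.0099
finger_force: 30.0
```

Call:
play_rows(translation=[[0,0,-0.3],[0,0,-0.8],[0,0,-0.8],[0,0,-0.8],[0,0,0]], twist=[[0,0,0],[0,0,0],[0,0,0],[0,0,0],[0,0,0]], gripper=[-1,-1,-1,-1,-1])

```text
time: 4.5
tool_pos: [0.4592, 0.2236, 0.3259]
ee_rot: [3.131, 0.004, 2.32]
wrist_force: [0.5, -0.0, -2.5]
width: 0.0095
finger_force: 30.0
```

bracket_left is gripped (9.5 mm opening, 30 N). Carrying it to tray_left.

Call:
play_rows(translation=[[-0.9,-0.25,0],[-0.9,-0.2,0],[-0.92,-0.16,0],[-0.92,-0.1,0],[-0.93,-0.06,0],[-0.93,-0.01,0],[-0.93,0.03,0],[-0.92,0.09,0]], twist=[[0,0,0.52],[0,0,0.52],[0,0,0.52],[0,0,0.52],[0,0,0.52],[0,0,0.52],[0,0,0.52],[0,0,0.52]], gripper=[-1,-1,-1,-1,-1,-1,-1,-1])

```text
time: 5.3
tool_pos: [0.5948, -0.0423, 0.3177]
ee_rot: [-3.139, -0.002, 1.901]
wrist_force: [0.7, 0.5, -3.1]
width: 0.0099
finger_force: 30.0
```

Call:
play_rows(translation=[[-0.92,0.13,0],[-0.91,0.18,0],[-0.9,0.23,0],[-0.89,0.28,0],[0,0,0],[0,0,0],[0,0,0]], twist=[[0,0,0.52],[0,0,0.52],[0,0,0.52],[0,0,0.52],[0,0,0],[0,0,0],[0,0,0]], gripper=[-1,-1,-1,-1,-1,-1,-1])

```text
time: 6.0
tool_pos: [0.6627, -0.1722, 0.3184]
ee_rot: [-3.14, -0.002, 1.697]
wrist_force: [0.0, 0.6, -1.5]
width: 0.0097
finger_force: 30.0
```

Run:
```python
from h import *
o=robot.get_obs();print(o["time"],o["tool_pos"],o["ee_rot"],o["wrist_force"],o["width"])
im=robot.snapshot("wrist"); cv2.imwrite("pics/w2.png",im[:,:,::-1])
```

```text
6.0 [ 0.66268325 -0.17216544  0.31844835] [-3.13955056e+00 -1.76719737e-03  1.69677207e+00] [ 0.03449877  0.62613522 -1.49132313] 0.009717024851326413
```

View pics/w2.png

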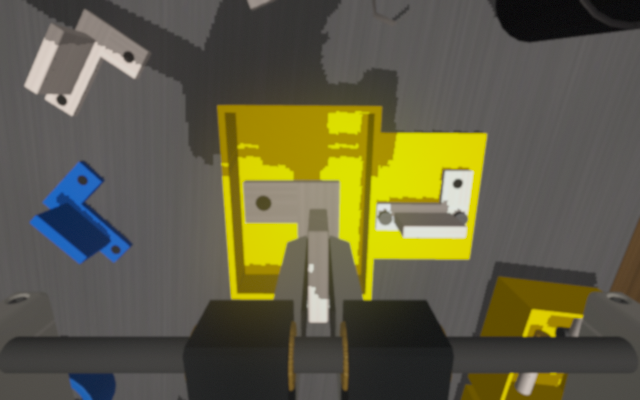

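The bracket hangs level over tray_left, and the sample there at (430,205) has its short arm to +y. Lowering.

Call:
play_rows(translation=[[0,0,0.7],[0,0,0.7],[0,0,0.6],[0,0,0.3],[0,0,0.2],[0,0,0],[0,0,0]], twist=[[0,0,0],[0,0,0],[0,0,0],[0,0,0],[0,0,0],[0,0,0],[0,0,0]], gripper=[-1,-1,-1,-1,-1,-1,-1])

```text
time: 6.75
tool_pos: [0.6634, -0.1729, 0.2214]
ee_rot: [3.139, 0.001, 1.696]
wrist_force: [0.2, 0.8, -2.9]
width: 0.01
finger_force: 30.0
```

Call:
play_rows(translation=[[0,0,0.1],[0,0,0],[0,0,0]], twist=[[0,0,0],[0,0,0],[0,0,0]], gripper=[-1,-1,-1])

```text
time: 7.05
tool_pos: [0.6633, -0.1732, 0.2169]
ee_rot: [3.14, 0.001, 1.696]
wrist_force: [0.6, -0.9, -1.5]
width: 0.0095
finger_force: 30.0
```

Call:
play_rows(translation=[[0,0,0],[0,0,0],[0,0,0],[0,0,0],[0,0,-0.3],[0,0,-0.8],[0,0,-0.8],[0,0,-0.8]], twist=[[0,0,0],[0,0,0],[0,0,0],[0,0,0],[0,0,0],[0,0,0],[0,0,0],[0,0,0]], gripper=[-0.2,-0.2,-0.2,-0.2,-0.2,-0.2,-0.2,-0.2])

```text
time: 7.85
tool_pos: [0.6629, -0.173, 0.326]
ee_rot: [3.141, 0.0, 1.696]
wrist_force: [0.1, -0.4, -0.0]
width: 0.0375
finger_force: 0.0
```

Run:
```python
from h import *
plan([(.4597,-.0888,.32,1.099)])
```

```text
7 twist z 0.85 -> [ 0.46  -0.089  0.32 ] 1.101
[[0.39, -0.68, 0.02], [0.33, -0.72, 0.02], [0.27, -0.73, 0.02], [0.2, -0.76, 0.03], [0.14, -0.77, 0.02], [0.07, -0.79, 0.02], [0.01, -0.78, 0.02]]
```

Call:
play_rows(translation=[[0.39,-0.68,0.02],[0.33,-0.72,0.02],[0.27,-0.73,0.02],[0.2,-0.76,0.03],[0.14,-0.77,0.02],[0.07,-0.79,0.02],[0.01,-0.78,0.02],[0,0,0]], twist=[[0,0,0.85],[0,0,0.85],[0,0,0.85],[0,0,0.85],[0,0,0.85],[0,0,0.85],[0,0,0.85],[0,0,0]], gripper=[0.3,0.3,0.3,0.3,0.3,0.3,0.3,0.3])

```text
time: 8.65
tool_pos: [0.4573, -0.0875, 0.3185]
ee_rot: [-3.141, -0.0, 1.101]
wrist_force: [-0.5, -0.2, -0.2]
width: 0.061
finger_force: 0.0
```

Call:
play_rows(translation=[[0,0,0],[0,0,0]], twist=[[0,0,0],[0,0,0]], gripper=[0.3,0.3])

```text
time: 8.85
tool_pos: [0.4607, -0.0891, 0.3188]
ee_rot: [3.139, -0.0, 1.101]
wrist_force: [-0.5, 0.4, 0.6]
width: 0.0608
finger_force: 0.0
```

Run:
```python
from h import *
o=robot.get_obs();print(o["time"],o["tool_pos"],o["ee_rot"],o["width"])
im=robot.snapshot("wrist"); m=robot.camera_model("wrist")
p=lambda P:cv2.projectPoints(np.array(P,float),np.array(m["rvec"],float),np.array(m["tvec"],float),np.array(m["camera_matrix"],float),None)[0].reshape(-1,2).round(0)
th=1.099;c=np.array([[np.cos(th),-np.sin(th)],[np.sin(th),np.cos(th)]])
print(p(np.c_[[.4597,-.0888]+(TL*[1,-1])@c.T,np.full(6,.006)]).tolist())
cv2.imwrite("pics/w3.png",im[:,:,::-1])
t=robot.snapshot("top"); cv2.imwrite("pics/t3.png",cv2.resize(t[60:180,330:450,::-1],(400,400)))
print(robot.spot_point("bracket_left","top"))
```

```text
8.85 [ 0.46067668 -0.08908944  0.31883696] [ 3.13941995e+00 -3.76920747e-04  1.10120990e+00] 0.06082675162609684
[[303.0, 153.0], [304.0, 240.0], [330.0, 240.0], [366.0, 154.0], [365.0, 181.0], [330.0, 181.0]]
[{'centre': [0.6627, -0.1736, 0.0042], 'score': 0.37}]
```

View pics/w3.png

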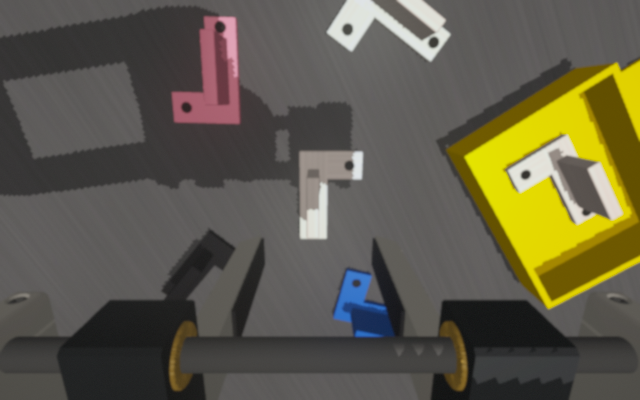

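View pics/t3.png

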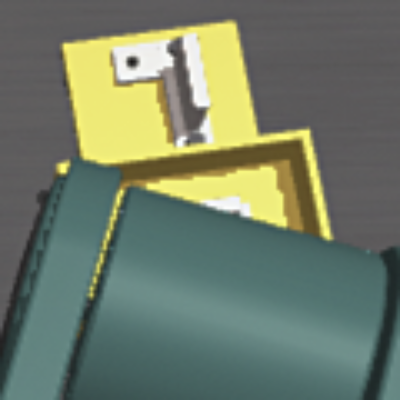

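bracket_left lies flat in tray_left in this wrist view at (565,180). bracket_right has corners (300,152), (363,152), (327,239), (300,239), about 3 px left of the prediction, so I shift y by -3 mm. Blue is clear of the fingers.

Call:
play_rows(translation=[[0,-0.07,0.7],[0,0,0.7],[0,0,0.7],[0,0,0.57],[0,0,0],[0,0,0],[0,0,0],[0,0,0]], twist=[[0,0,0],[0,0,0],[0,0,0],[0,0,0],[0,0,0],[0,0,0],[0,0,0],[0,0,0]], gripper=[0.3,0.3,0.3,0.3,0.3,-1,-1,-1])

```text
time: 9.8
tool_pos: [0.4583, -0.0877, 0.2128]
ee_rot: [3.138, -0.001, 1.101]
wrist_force: [-0.3, -0.1, -0.1]
width: 0.0406
finger_force: 0.0
```

Call:
play_rows(translation=[[0,0,0],[0,0,0],[0,0,0],[0,0,0],[0,0,0],[0,0,0]], twist=[[0,0,0],[0,0,0],[0,0,0],[0,0,0],[0,0,0],[0,0,0]], gripper=[-1,-1,-1,-1,-1,-1])

```text
time: 10.4
tool_pos: [0.4575, -0.0875, 0.2112]
ee_rot: [3.141, -0.0, 1.101]
wrist_force: [0.7, 0.2, 1.5]
width: 0.0095
finger_force: 30.0
```

Run:
```python
from h import *
o=robot.get_obs(); p=o["tool_pos"]; y=o["ee_rot"][2]; print(p,o["width"],o["finger_force"],o["wrist_force"])
a=.05; n=np.pi/2+a
tx,ty=.654-.015*np.cos(a),.264-.015*np.sin(a)
plan([(tx,ty,.32,n)],(p[0],p[1],p[2]+.108,y))
```

```text
[ 0.45749273 -0.08749466  0.21124613] 0.009491197342919058 29.99906748533249 [0.68238092 0.18004188 1.51571238]
11 twist z -0.47 -> [0.639 0.263 0.32 ] 1.618
[[0.9, 0.01, -0.0], [0.89, 0.05, -0.0], [0.9, 0.09, -0.01], [0.88, 0.13, 0.0], [0.89, 0.17, 0.0], [0.87, 0.22, -0.0], [0.86, 0.26, -0.0], [0.84, 0.29, -0.0], [0.84, 0.34, -0.01], [0.81, 0.37, 0.0], [0.8, 0.42, 0.0]]
```

Call:
play_rows(translation=[[0,0,-0.3],[0,0,-0.8],[0,0,-0.8],[0,0,-0.8],[0,0,0]], twist=[[0,0,0],[0,0,0],[0,0,0],[0,0,0],[0,0,0]], gripper=[-1,-1,-1,-1,-1])

```text
time: 10.9
tool_pos: [0.4586, -0.0878, 0.3246]
ee_rot: [3.131, -0.002, 1.101]
wrist_force: [0.2, 0.2, -2.3]
width: 0.01
finger_force: 30.0
```

Call:
play_rows(translation=[[0.9,0.01,0],[0.89,0.05,0],[0.9,0.09,0],[0.88,0.13,0],[0.89,0.17,0],[0.87,0.22,0],[0.86,0.26,0],[0.84,0.29,0]], twist=[[0,0,-0.47],[0,0,-0.47],[0,0,-0.47],[0,0,-0.47],[0,0,-0.47],[0,0,-0.47],[0,0,-0.47],[0,0,-0.47]], gripper=[-1,-1,-1,-1,-1,-1,-1,-1])

```text
time: 11.7
tool_pos: [0.5895, 0.1688, 0.3167]
ee_rot: [-3.138, 0.001, 1.479]
wrist_force: [0.3, -0.1, -2.3]
width: 0.0099
finger_force: 30.0
```

Call:
play_rows(translation=[[0.84,0.34,0],[0.81,0.37,0],[0.8,0.42,0],[0,0,0],[0,0,0],[0,0,0]], twist=[[0,0,-0.47],[0,0,-0.47],[0,0,-0.47],[0,0,0],[0,0,0],[0,0,0]], gripper=[-1,-1,-1,-1,-1,-1])

```text
time: 12.3
tool_pos: [0.6388, 0.2624, 0.3177]
ee_rot: [-3.139, 0.001, 1.617]
wrist_force: [-0.7, 1.1, -2.4]
width: 0.0097
finger_force: 30.0
```

Run:
```python
from h import *
o=robot.get_obs();print(o["time"],o["tool_pos"],o["ee_rot"],o["width"])
im=robot.snapshot("wrist"); cv2.imwrite("pics/w4.png",im[:,:,::-1])
```

```text
12.3 [0.63884032 0.26242562 0.31774091] [-3.13914410e+00  1.18439886e-03  1.61683282e+00] 0.009685329788560664
```

View pics/w4.png

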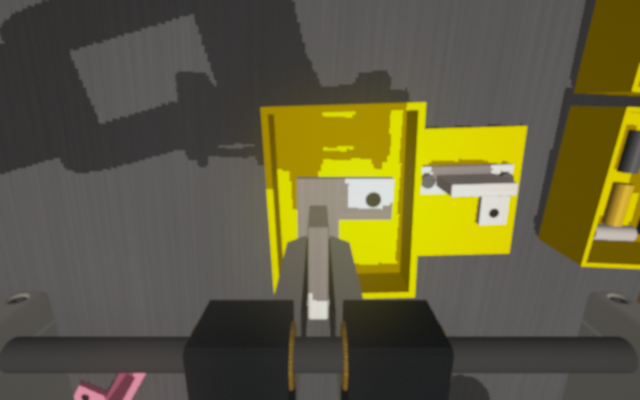

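bracket_right hangs level inside tray_right's outline, and the sample at (490,200) points to -y. Lowering and releasing.

Call:
play_rows(translation=[[0,0,0.7],[0,0,0.7],[0,0,0.6],[0,0,0.3],[0,0,0.25],[0,0,0],[0,0,0],[0,0,0]], twist=[[0,0,0],[0,0,0],[0,0,0],[0,0,0],[0,0,0],[0,0,0],[0,0,0],[0,0,0]], gripper=[-1,-1,-1,-1,-1,-1,-1,-1])

```text
time: 13.15
tool_pos: [0.6396, 0.2633, 0.2186]
ee_rot: [3.139, -0.001, 1.618]
wrist_force: [0.1, 0.0, -2.9]
width: 0.0097
finger_force: 30.0
```

Next: a final small lowering, release, then lift and retreat toward the start side.

Call:
play_rows(translation=[[0,0,0.05],[0,0,0],[0,0,0],[0,0,0],[0,0,0],[0,0,0],[0,0,0],[0,0,0]], twist=[[0,0,0],[0,0,0],[0,0,0],[0,0,0],[0,0,0],[0,0,0],[0,0,0],[0,0,0]], gripper=[-1,-1,-1,-0.2,-0.2,-0.2,-0.2,-0.2])

```text
time: 13.95
tool_pos: [0.6392, 0.2632, 0.215]
ee_rot: [-3.141, -0.0, 1.618]
wrist_force: [-0.2, 0.3, 0.6]
width: 0.0369
finger_force: 0.0
```

Call:
play_rows(translation=[[0,0,-0.3],[0,0,-0.8],[0,0,-0.8],[0,0,-0.8],[0,0,-0.8],[0,-0.8,-0.4],[0,-0.8,0],[0,-0.8,0]], twist=[[0,0,0],[0,0,0],[0,0,0],[0,0,0],[0,0,0],[0,0,0],[0,0,0],[0,0,0]], gripper=[-0.2,-0.2,-0.2,-0.2,-0.2,-0.2,-0.2,-0.2])

```text
time: 14.75
tool_pos: [0.5423, 0.2586, 0.3734]
ee_rot: [3.138, -0.001, 1.617]
wrist_force: [0.9, -0.1, -0.5]
width: 0.0373
finger_force: 0.0
```

Call:
play_rows(translation=[[0,-0.8,0],[0,-0.8,0],[0,-0.8,0],[0,-0.8,0],[0,0,0],[0,0,0],[0,0,0]], twist=[[0,0,0],[0,0,0],[0,0,0],[0,0,0],[0,0,0],[0,0,0],[0,0,0]], gripper=[-0.2,-0.2,-0.2,-0.2,-0.2,-0.2,-0.2])

```text
time: 15.45
tool_pos: [0.4161, 0.2528, 0.3718]
ee_rot: [3.14, -0.001, 1.617]
wrist_force: [0.1, 0.2, 0.5]
width: 0.038
finger_force: 0.0
```

Run:
```python
from h import *
im=robot.snapshot("top"); cv2.imwrite("pics/t5.png",im[:,:,::-1])
for c in ["top","scene"]:
    if c=="scene": robot.snapshot(c)
    for n in ["bracket_left","bracket_right"]: print(c,n,[(np.round(d["centre"],3).tolist(),round(d["score"],2)) for d in robot.spot_point(n,c)])
```

```text
top bracket_left [([0.665, -0.175, 0.002], 0.87)]
top bracket_right [([0.454, -0.225, 0.002], 0.73), ([0.326, -0.1, 0.005], 0.65), ([0.441, 0.042, 0.0], 0.65), ([0.654, 0.264, 0.0], 0.38)]
scene bracket_left [([0.665, -0.175, 0.005], 0.7)]
scene bracket_right [([0.439, 0.043, 0.002], 0.78), ([0.641, 0.266, 0.004], 0.68), ([0.327, -0.097, -0.002], 0.64), ([0.455, -0.224, 0.001], 0.6)]
```

View pics/t5.png

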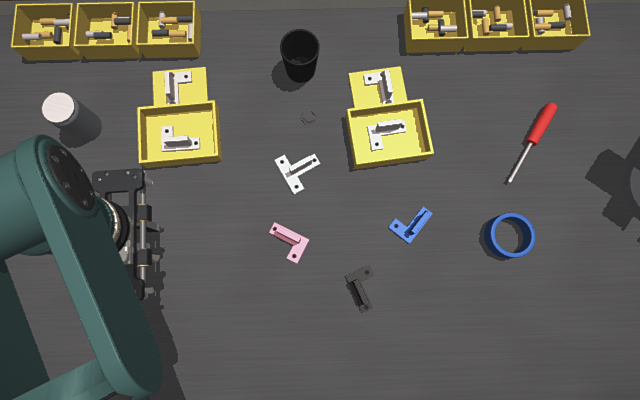

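Both brackets lie flat, rib up, in the matching trays at (180,138) and (386,133). The arm is clear of everything.

```bash
python3 -c "
from bench import robot
print(robot.close_job())"
```

```text
the job is handed in; nothing more can be done
None
```

I handed the job in at about 16 s of the 58 s: in the last pictures each loose bracket lies flat and rib up in its matching tray with the arm clear, but the judge returned no verdict.

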